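# Hitch the sample coupler to the counter display ball

## Task

Set the loose tow coupler on the ball of the display stand with its channel lying in the cradle, pressing it firmly but without forcing until the ball is fully home in the socket, and let go: it must sit level by itself with the latch lever still up. Then press the lever down to its stop, so the latch is shut under the ball, and leave the coupler hitched and level. Do not disturb the other goods on the counter.

Things in the scene. Friction and masses are not known exactly. Their poses are not given: they have to be found in the camera images.
- coupler: Loose bare-steel tow coupler, 0.5 kg, 180 mm long: a cup-shaped head, open below, and a channel behind it. Origin on the socket's axis at the lower rim, 0 mm when standing on the counter; z up, channel along -x. Head 52 mm wide in y with flat sides from x = -26 to +10 mm, top at z = 49 to 53 mm. Grasp it across these sides at x = 0, fingertips at about z = 10 mm.
- lever (a joint): Latch lever on the coupler, rad: 0 up (open), 0.60 down at its stop (shut). Pivot: coupler y axis at x = -22, z = 46 mm; it extends to -x over the channel, leaning up 0.60 rad at 0, level when shut. Stays where left; 4 to 6 N at the pad moves it. Its tongue swings under the ball: it blocks if the ball is not home, and a shut tongue keeps the ball out.
- lever_pad (a point): Middle of the top face of the lever's pad (30 mm along the lever, 26 mm wide, 6 mm thick), 90 mm from the pivot. Press here from above; from up to shut it sinks about 50 mm and moves about 15 mm away from the head.
- stand: Fixed grey-painted steel stand, base 200 x 90 x 12 mm (x -160 to +40 mm). Origin on the counter below the ball; z up. Its top plate carries a 40 mm ball on a 16 mm shank and is clamped at an unmeasured height: ball centre 80 to 110 mm above the counter, so a coupler fully home has its origin at 56 to 86 mm. Find it by feel. Contact forces between coupler and stand must stay below 70 N.
- spanner: Loose steel spanner, 160 mm long, lying; to be left alone. Origin under its middle.
- fitting: Loose brass fitting, 32 mm wide, 42 mm high, standing; to be left alone.
- cap: Loose bright metal dome cap, 54 mm wide, 58 mm high; to be left alone.
- carton: Loose small carton 70 x 100 x 45 mm; to be left alone.
- flat_case: Loose flat yellow case 120 x 200 x 35 mm; to be left alone.
- washer_jar: Loose jar, 64 mm wide, 85 mm high; to be left alone.
- flange: Loose dark steel ring flange, 70 mm wide, 12 mm thick; to be left alone.
- socket_roof (a point): Inner roof of the coupler's socket, 44 mm above its rim. The socket is 42 mm wide inside; home, the 40 mm ball's top touches this roof. Two sprung detents in its side walls drag on the ball over the last 9 mm: the coupler's weight does not overcome them, a push of about 5 to 15 N more, straight above the socket, does; then it stops hard. 25 N is ample.
- channel_end (a point): Rear end of the coupler's inverted U channel, at its lower edges (coupler x = -152 mm, z = 0). The channel is 36 mm wide and 34 mm high.
- below_cradle (a point): Point on the counter below the stand's U cradle (stand x = -125 mm). The hitched coupler points as the stand does, its channel resting level in the cradle: 46 mm between the cheeks, which rise 15 mm beside the channel.
Mind the look-alikes: they are no part of the job. Leave any blue look-alike of the coupler alone.

How it is judged:
By the outcome, as a careful person would: the job done as asked, in the order asked, and still so for the second after the job is handed in, with the robot touching nothing.
It also fails if it takes over 70 s, if anything falls off the work surface, if the arm or the gripper's body presses on something with over 40 N, if the wrist force passes 120 N, or if a joint passes its speed limit or range.

## Robot

A 7-joint arm with a two-finger parallel gripper is mounted at the origin on the work surface. World frame = base frame: x ahead of the robot, y to its left, z up, the work surface at z = 0. Lengths are in m, angles in rad, forces in N, time in s.
With the tool pointing down it reaches from about 0.425 to 1.025 m from the base axis. Payload 9.4 kg.
Tool frame: the origin (TCP) lies midway between the tips of the shut fingers; the grasp point (between the pads) lies 19 mm behind it; z points along the fingers, y is the line along which they close (so a half turn about z gives the same grasp; the last joint's range is limited). The gripper opens to 85 mm and grips with 20 to 120 N. Pads are 22 mm wide; open, the fingers measure 114 mm over their backs; the gripper's body (76 mm by 85 mm) begins 54 mm behind the grasp point. The pads swing forward as they close: fully open they stand 13 mm farther back than shut.
Start: joints at [1.057, 0.599, -0.003, 1.599, 0.002, 0.943, -0.08], TCP at [0.307, -0.657, 0.231] pointing down, gripper open.
Joint ranges: [-2.57, 2.57], [-0.35, 1.97], [-1.29, 1.29], [0.11, 2.56], [-1.05, 4.19], [0.11, 1.86], [-2.63, 2.63]. Speed limits (rad/s): [2.22, 2.22, 3.01, 3.01, 3.14, 3.14, 3.14].

## Interface

Orientations are given as a rotation vector (axis times angle).
In Python, from workcell import robot, optics gives the robot as it stands.
- The arm moves only by the tool step_arm, never from a script. Its argument "commands" is a list of rows, each a list of 3 entries, a list of its own where there are three numbers: the gripper command: -1 is fully open, 1 is shut, values between are in proportion, then the shift along the tool's x, y, z in cm, then the turn about the tool's z in rad. A call has exactly 10 rows; each row shifts and turns the commanded pose from where the row before left it, along the tool's axes as they then stand; what a row does not reach is not made up. A row lasts 1/8 s, in which the tool goes at most 62.5 mm and 10.7 degrees, less where a joint would pass 70% of its speed; a pose out of reach is approached as far as the arm can. A call with a gripper value outside its range is refused whole. The fingers move at their own pace and stop on an object; "newtons" is the grip in N (left out, the last holds). Time passes only in rows, so rows that do not move let the fingers close, or fill a call up. It gives the time, the measured TCP pose, the force, the opening and the grip force at its end, in the units of the state.
- robot.state(): the state, without advancing time (a new reading comes with each control period).
- optics.snapshot(name): name is "scene" or "side" or "wrist"; returns a dict with "frame" (480x640x3 uint8, red, green, blue), "fx", "fy", "cx", "cy" (pixels), "T" (4x4, takes a point from camera to world coordinates); the wrist camera has in their place "mount" (4x4, takes a point from camera to tool coordinates, whose origin is the TCP and whose axes are the flange's). Camera axes: x right, y down, z forward; pixel columns grow to the right and rows downward; lengths in m; the calibration is good to about 2 mm. A picture is of the moment at which its call begins: read the wrist's pose just before it. There is no depth.
- robot.hand_in(): hands the job in; it is judged then, once.
The state is a dict: "time_s": time; "joint_pos": joint angles; "qvel": joint speeds; "joint_efforts": joint torques, N m; "position": TCP position; "orientation": TCP orientation; "ft_force": force on the tool from outside, world axes, zero at the start; "wrist_torque": the same for the moment, N m; "grip_width": finger opening in m; "grip_force": force on a finger pad.
Only numpy, scipy, OpenCV 4.12 (cv2) and the standard library are available. Lean on these libraries where they do the work, as an engineer would, in place of code of your own. Each camera call takes 0.05 s, during which the arm holds its last target. There are 200 camera calls.

## Working session

There is one attempt and no reset: what is moved stays moved. The work goes in short steps, Python scripts to look and compute and a tool call to move; the robot and the scene stay as the last step left them, time stands still between calls to the robot, and variables do not carry over. Pictures are saved under pics/ and viewed, at most 10 in all, crops included, and the job is handed in when it is done.

Besides the shell and the picture viewer there is one more tool, called after "Emit:" as name([rows], argument=value, ...), one row to a line, values as JSON. step_arm: Moves the arm, as the interface text tells. Its arguments: {"type":"object","properties":{"commands":{"type":"array"},"newtons":{"type":"number"}},"required":["commands"]}

```bash
mkdir -p pics; cat > h.py <<'E'
import numpy as np,cv2
from scipy.spatial.transform import Rotation as R
from workcell import robot,optics
def snap(n):
    s=robot.state(); d=optics.snapshot(n)
    if 'T' not in d:
        T=np.eye(4);T[:3,:3]=R.from_rotvec(s['orientation']).as_matrix();T[:3,3]=s['position'];d['T']=T@d['mount']
    return d
def ray(d,u,v):
    r=d['T'][:3,:3]@np.array([(u-d['cx'])/d['fx'],(v-d['cy'])/d['fy'],1]);return d['T'][:3,3],r/np.linalg.norm(r)
def onz(d,u,v,z):
    o,r=ray(d,u,v);return o+r*(z-o[2])/r[2]
def proj(d,p):
    q=np.linalg.inv(d['T'])@np.append(p,1);return d['fx']*q[0]/q[2]+d['cx'],d['fy']*q[1]/q[2]+d['cy']
def tri(a,ua,b,ub):
    o1,r1=ray(a,*ua);o2,r2=ray(b,*ub)
    t=np.linalg.lstsq(np.c_[r1,-r2],o2-o1,rcond=None)[0]
    p,q=o1+t[0]*r1,o2+t[1]*r2;return (p+q)/2,np.linalg.norm(p-q)
def save(d,n):cv2.imwrite('pics/'+n,d['frame'][:,:,::-1])
E
python3 - <<'E'
from h import *
s=robot.state();print(s)
for n in('scene','side','wrist'):
    d=snap(n);save(d,n+'0.png');print(n,d['T'].round(3).tolist(),d['fx'],d['cx'],d['cy'])
E
```

```text
{'time_s': 0.0, 'joint_pos': array([ 1.05729636,  0.60014906, -0.00256913,  1.60013004,  0.001806  ,
        0.9428958 , -0.07980415]), 'qvel': array([-0.00016115,  0.00077096,  0.00060665, -0.00298219,  0.00149378,
       -0.00056544,  0.00041183]), 'joint_efforts': array([-6.79048862e-04, -7.76449156e+01,  1.56522196e+00, -2.58018082e+01,
        1.24250530e-02,  8.93393444e-03, -5.86240867e-05]), 'position': array([ 0.30650364, -0.65650236,  0.23039923]), 'orientation': array([-3.06546647e+00, -6.80477076e-01,  7.42246686e-04]), 'ft_force': array([ 0.01076458, -0.20261434, -0.21442127]), 'wrist_torque': array([-0.01514428,  0.0408436 , -0.02152267]), 'grip_force': 0.0, 'grip_width': 0.08546321738325692}
scene [[0.464, 0.539, -0.703, 1.237], [0.886, -0.292, 0.361, -0.391], [-0.011, -0.79, -0.613, 0.699], [0.0, 0.0, 0.0, 1.0]] 486.90995826616444 312.22527411504706 242.04282375769193
side [[-0.991, -0.081, 0.104, 0.358], [-0.131, 0.704, -0.698, 1.007], [-0.017, -0.705, -0.709, 1.099], [0.0, 0.0, 0.0, 1.0]] 582.4244751760436 311.6204651050922 235.27129548675373
wrist [[0.424, -0.863, -0.274, 0.378], [-0.906, -0.405, -0.125, -0.624], [-0.003, 0.301, -0.954, 0.374], [0.0, 0.0, 0.0, 1.0]] 430.40743263443727 317.5380277235832 243.8765605160547
```

View pics/scene0.png

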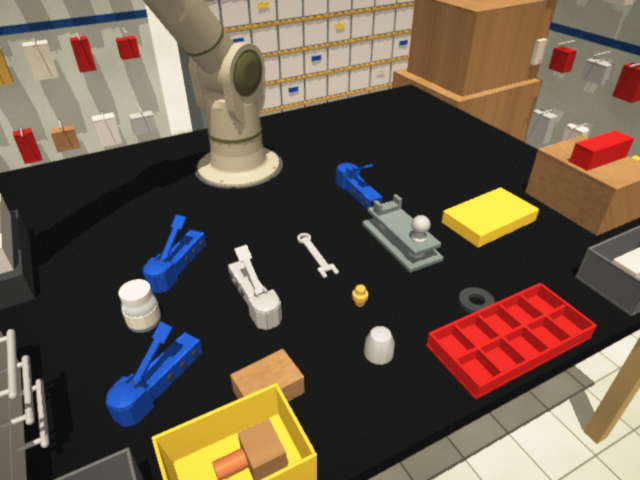

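View pics/side0.png

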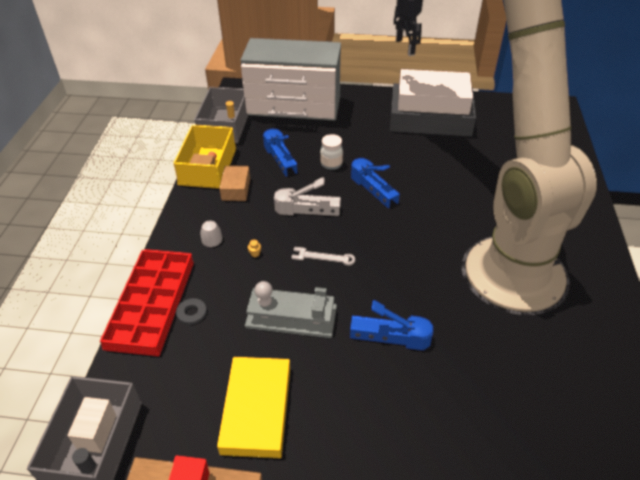

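The bare-steel coupler is at scene (258,288) / side (305,202), and the stand's ball is at scene (421,225) / side (263,292). Things that could be taken for the coupler are blue couplers at scene (175,255), (155,375) and (358,185), and the bright cap at (379,345). By the description I choose the bare-steel one. A close crop will check it.

```bash
python3 - <<'E'
from h import *
a=cv2.imread('pics/scene0.png');b=cv2.imread('pics/side0.png')
f=lambda im,x,y,w,h:cv2.resize(im[y:y+h,x:x+w],(400,300),interpolation=cv2.INTER_CUBIC)
cv2.imwrite('pics/crop.png',np.vstack([np.hstack([f(a,200,240,120,90),f(b,260,165,100,75)]),np.hstack([f(a,350,185,120,90),f(b,235,270,120,90)])]))
E
```

```text
(no output)
```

View pics/crop.png

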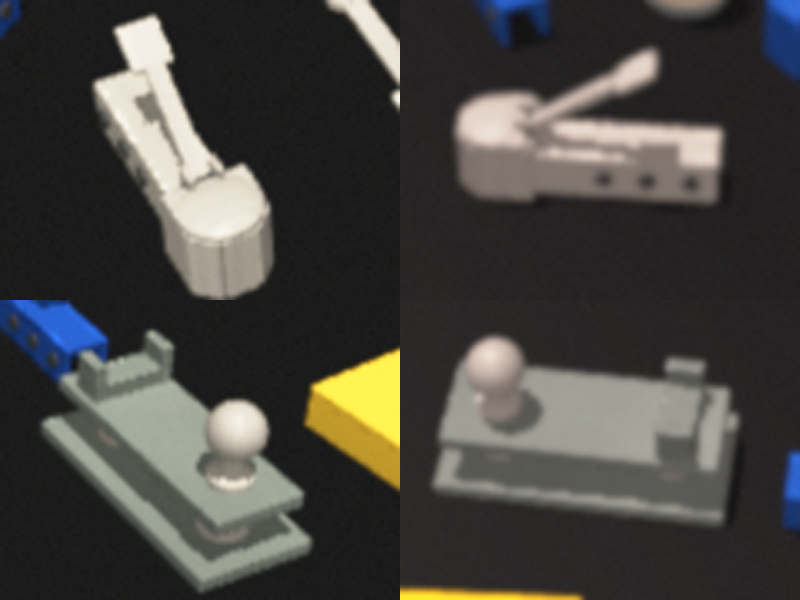

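The crop shows bare steel with the lever up, its head at scene (266,302) / side (284,194) and its channel towards the robot. The ball is at scene (421,225) / side (263.5,290).

```bash
python3 - <<'E'
from h import *
a=snap('scene');b=snap('side')
def sc(u,v,k=(200,240)):return k[0]+u/3.3333,k[1]+v/3.3333
def sd(u,v):return 260+(u-400)/4,165+v/4
S=lambda u,v:sc(u,v-300,(350,185)); D=lambda u,v:sc(u-400,v-300,(235,270))
print('ball',tri(a,S(237,433),b,D(495,366)))
print('base sc',[onz(a,*S(*p),z).round(3).tolist() for p,z in (((200,590),0),((310,545),0.0),((42,425),.012),((200,578),.012))])
print('base sd',[onz(b,*D(*p),z).round(3).tolist() for p,z in(((433,490),0),((722,523),0))])
print('cradle cheek tops tri?')
print('head top',tri(a,sc(220,203),b,sd(495,117)),onz(a,*sc(220,203),.05),onz(b,*sd(495,117),.05))
print('chan end low right sd',onz(b,*sd(715,203),0),'chan side low edge @head',onz(b,*sd(540,198),0))
print('chan top end sd',[onz(b,*sd(*p),.034).round(3) for p in((722,168),(722,127))])
print('chan top sc',[onz(a,*sc(*p),.034).round(3) for p in((95,83),(165,200))])
print('head low sc',[onz(a,*sc(*p),0).round(3) for p in((190,296),(218,299),(250,293))])
print('pad',tri(a,sc(145,40),b,sd(635,70)))
for n,d in(('sc',a),('sd',b)):
    f=d['frame'].astype(int);hsv=cv2.cvtColor(d['frame'],cv2.COLOR_RGB2HSV)
    m=((hsv[...,1]<60)&(hsv[...,2]>90)).astype(np.uint8)
    n_,l,st,c=cv2.connectedComponentsWithStats(m)
    for i in range(1,n_):
        if 100<st[i,4]<4000: print(n,st[i],c[i].round(1))
E
```

```text
ball (array([0.59220605, 0.19835839, 0.08992617]), np.float64(0.005582270298583712))
base sc [[0.629, 0.157, 0.0], [0.627, 0.25, 0.0], [0.438, 0.157, 0.012], [0.63, 0.155, 0.012]]
base sd [[0.633, 0.238, 0.0], [0.431, 0.242, 0.0]]
cradle cheek tops tri?
head top (array([ 0.60893596, -0.17088732,  0.05111191]), np.float64(0.004608426836373967)) [ 0.6104783  -0.16958484  0.05      ] [ 0.60788391 -0.17464573  0.05      ]
chan end low right sd [ 0.45445888 -0.15923872  0.        ] chan side low edge @head [ 0.57493712 -0.15060038  0.        ]
chan top end sd [array([ 0.45 , -0.158,  0.034]), array([ 0.454, -0.2  ,  0.034])]
chan top sc [array([ 0.459, -0.191,  0.034]), array([ 0.578, -0.191,  0.034])]
head low sc [array([ 0.623, -0.198,  0.   ]), array([ 0.633, -0.184,  0.   ]), array([ 0.638, -0.166,  0.   ])]
pad (array([ 0.51185968, -0.17257388,  0.10087944]), np.float64(0.0032615950209984833))
sc [ 205    0  209   28 2945] [283.2   9. ]
sc [ 552    0   88   46 2935] [601.7  17.5]
sc [ 263   34  148   48 3178] [334.5  57. ]
sc [188  57  20  71 152] [199.  104.7]
sc [ 262   60  146   4
[... 185 characters left out ...]
3  194   80   78 2744] [404.9 233. ]
sc [588 226  52  55 876] [622.5 256.2]
sc [297 232  42  46 528] [316.4 254.8]
sc [ 228  244   54   86 2163] [255.  290.9]
sc [ 118  279   42   53 1663] [138.4 305. ]
sc [364 326  31  39 954] [379.2 345.3]
sc [ 55 448  82  32 394] [105.4 464.3]
sd [ 318    0   79   36 2145] [363.6  15.6]
sd [ 416    0   66   39 2212] [448.9  18.1]
sd [ 339   70  141   45 3210] [432.5  91.9]
sd [320 134  23  34 659] [331.1 150.1]
sd [ 273  177   68   39 1558] [305.5 200.5]
sd [ 614  204   26   77 1051] [630.6 231.1]
sd [200 220  22  27 457] [210.1 233.3]
sd [291 246  65  20 576] [322.3 255.8]
sd [ 245  281   92   56 3108] [289.5 309.4]
sd [178 300  26  21 221] [191.1 310.9]
```

Emit:
step_arm([
  [-1,[4.67,-3.15,0.3],0],
  [-1,[4.67,-3.15,0.3],0],
  [-1,[4.67,-3.15,0.3],0],
  [-1,[4.67,-3.15,0.3],0],
  [-1,[4.67,-3.15,0.3],0],
  [-1,[4.67,-3.15,0.3],0],
  [-1,[4.67,-3.15,0.3],0],
  [-1,[4.67,-3.15,0.3],0],
  [-1,[4.67,-3.15,0.3],0],
  [-1,[4.67,-3.15,0.3],0],
], newtons=60)

```text
time_s: 1.5
position: [0.5974, -0.1724, 0.2012]
orientation: [3.067, 0.68, 0.0]
ft_force: [0.3, 0.1, -0.8]
grip_width: 0.0853
grip_force: 0.0
```

Emit:
step_arm([
  [-1,[0,0,0],0.13],
  [-1,[0,0,0],0.13],
  [-1,[0,0,0],0.13],
  [-1,[0,0,0],0],
  [-1,[0,0,0],0],
  [-1,[0,0,0],0],
  [-1,[0,0,0],0],
  [-1,[0,0,0],0],
  [-1,[0,0,0],0],
  [-1,[0,0,0],0],
])

```text
time_s: 2.75
position: [0.5966, -0.174, 0.2012]
orientation: [3.141, 0.074, -0.0]
ft_force: [0.2, 0.2, -0.9]
grip_width: 0.0857
grip_force: 0.0
```

```bash
python3 - <<'E'
from h import *
s=robot.state();print(s['position'],s['time_s'],R.from_rotvec(s['orientation']).as_matrix().round(3).tolist(),s['ft_force'],s['joint_pos'])
d=snap('wrist');save(d,'w1.png')
for p in((.607,-.172,0),(.607,-.172,.05)):print(proj(d,p))
E
```

```text
[ 0.59658743 -0.17395372  0.20124979] 2.75 [[0.999, 0.047, -0.0], [0.047, -0.999, -0.0], [-0.0, 0.0, -1.0]] [ 0.16501853  0.23165901 -0.92687396] [ 0.12742213  0.50920845  0.09553963  1.87940681 -0.06778716  0.75610991
 -1.26362499]
(np.float64(316.52645599351587), np.float64(195.56522783799394))
(np.float64(316.25263395085574), np.float64(209.46084550517494))
```

View pics/w1.png

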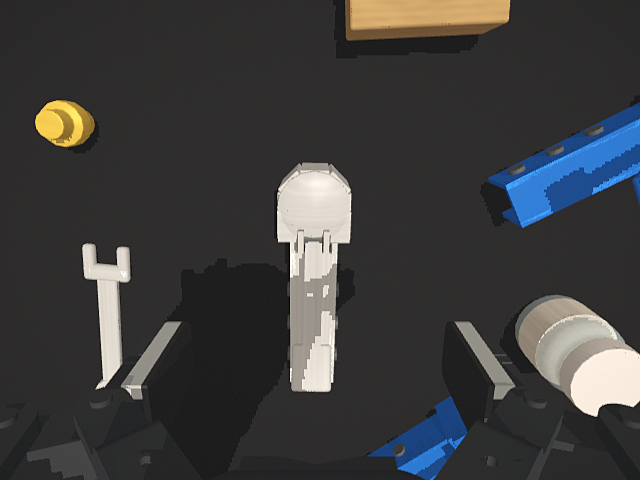

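The wrist view shows the head centred near (315,205), its rear corners at (277,241) and (352,241), and the pad end near (312,389). The jar and spanner are clear of the fingers.

```bash
python3 - <<'E'
from h import *
d=snap('wrist')
for p,z in(((277,241),.049),((352,241),.049),((277,205),.049),((352,205),.049),((315,163),.0),((290,389),.101),((334,389),.101),((297,240),.05),((332,240),.05)):print(p,onz(d,*p,z).round(4))
E
```

```text
(277, 241) [ 0.5822 -0.1449  0.049 ]
(352, 241) [ 0.5848 -0.1987  0.049 ]
(277, 205) [ 0.6086 -0.1444  0.049 ]
(352, 205) [ 0.6111 -0.1969  0.049 ]
(315, 163) [ 0.633  -0.1696  0.    ]
(290, 389) [ 0.4961 -0.16    0.101 ]
(334, 389) [ 0.4975 -0.1892  0.101 ]
(297, 240) [ 0.584  -0.1593  0.05  ]
(332, 240) [ 0.5852 -0.1843  0.05  ]
```

Emit:
step_arm([
  [-1,[1.25,-0.25,0],0],
  [-1,[0,0,3],0],
  [-1,[0,0,3.5],0],
  [-1,[0,0,3.5],0],
  [-1,[0,0,3],0],
  [-1,[0,0,2.5],0],
  [-1,[0,0,2],0],
  [-1,[0,0,1.5],0],
  [-1,[0,0,0.5],0],
  [-1,[0,0,0],0],
])

```text
time_s: 4.1
position: [0.6091, -0.1709, 0.0064]
orientation: [3.141, 0.074, 0.0]
ft_force: [0.4, 0.9, 0.1]
grip_width: 0.0853
grip_force: 0.0
```

Emit:
step_arm([
  [0.3,[0,0,0],0],
  [0.6,[0,0,0],0],
  [0.8,[0,0,0],0],
  [1,[0,0,0],0],
  [1,[0,0,0],0],
  [1,[0,0,0],0],
  [1,[0,0,0],0],
  [1,[0,0,0],0],
  [1,[0,0,0],0],
  [1,[0,0,0],0],
])

```text
time_s: 5.35
position: [0.6094, -0.1708, 0.0073]
orientation: [3.141, 0.073, 0.002]
ft_force: [-0.6, 1.2, 5.9]
grip_width: 0.0516
grip_force: 62.7
```

Emit:
step_arm([
  [1,[0,0,0],0],
  [1,[0,0,0],0],
  [1,[0,0,-0.5],0],
  [1,[0,0,-1.5],0],
  [1,[0,0,-2.5],0],
  [1,[0,0,-3],0],
  [1,[0,0,-3],0],
  [1,[0,0,-3],0],
  [1,[0,0,-2],0],
  [1,[0,0,-0.5],0],
], newtons=110)

```text
time_s: 6.6
position: [0.6093, -0.171, 0.1682]
orientation: [3.14, 0.073, 0.004]
ft_force: [0.6, -0.0, -6.5]
grip_width: 0.0508
grip_force: 115.4
```

```bash
python3 - <<'E'
from h import *
s=robot.state();print(s['position'],s['ft_force'],s['wrist_torque'],s['grip_force'],s['grip_width'])
f=lambda im,x,y,w,h:cv2.resize(im[y:y+h,x:x+w,::-1],(400,300),interpolation=cv2.INTER_CUBIC)
a=snap('scene');b=snap('side');w=snap('wrist')
# stand pieces: grey greenish top plate, print fits
for n,d,box in(('sc',a,(355,185,460,280)),('sd',b,(235,270,345,345))):
    x0,y0,x1,y1=box;h=cv2.cvtColor(d['frame'],cv2.COLOR_RGB2HSV)[y0:y1,x0:x1]
cv2.imwrite('pics/c2.png',np.vstack([np.hstack([f(a['frame'],180,170,240,180),f(b['frame'],230,60,200,150)]),np.hstack([f(a['frame'],350,185,120,90),cv2.resize(w['frame'][:,:,::-1],(400,300))])]))
E
```

```text
[ 0.60930561 -0.17102219  0.16817567] [ 0.5913768  -0.01230845 -6.49979279] [-0.0430383  -0.24700204 -0.00118847] 115.36419262876734 0.050760138956330386
```

View pics/c2.png

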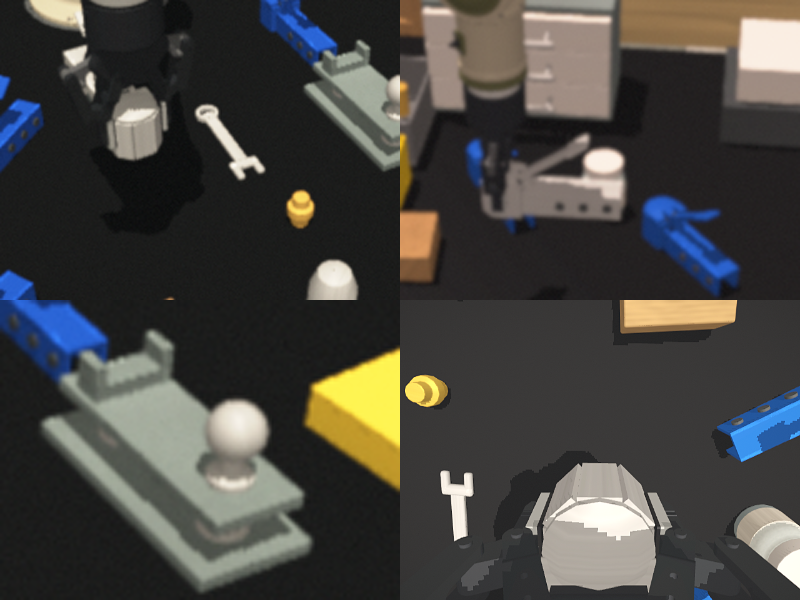

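The coupler is held level at TCP z 0.168. Next I carry it to just short of the ball and measure the ball and cradle with the wrist camera.

Emit:
step_arm([
  [1,[-0.6,-2.4,-0.5],0],
  [1,[-1.15,-4.7,-0.5],0],
  [1,[-1.15,-4.7,0],0],
  [1,[-1.15,-4.7,0],0],
  [1,[-1.15,-4.7,0],0],
  [1,[-1.15,-4.7,0],0],
  [1,[-1.15,-4.7,0],0],
  [1,[-1.15,-4.7,0],0],
  [-0.0,[0,0,0],0],
  [1,[0,0,0],0],
])

```text
time_s: 8.0
position: [0.5056, 0.1774, 0.1755]
orientation: [3.14, 0.075, -0.002]
ft_force: [-0.1, -0.5, -5.2]
grip_width: 0.0505
grip_force: 116.1
```

One gripper value in that call was mistyped, 0 in place of 1. It commanded 42 mm, which is still narrower than the part, and the grip held at 116 N and 50.5 mm.

Emit:
step_arm([
  [1,[0,-2.2,0],0],
  [1,[0,0,0],0.057],
  [1,[0,0,0],0],
  [1,[0,0,0],0],
  [1,[0,0,0],0],
  [1,[0,0,0],0],
  [1,[0,0,0],0],
  [1,[0,0,0],0],
  [1,[0,0,0],0],
  [1,[0,0,0],0],
])

```text
time_s: 9.25
position: [0.505, 0.1997, 0.1762]
orientation: [3.142, -0.016, -0.0]
ft_force: [0.2, -0.4, -5.1]
grip_width: 0.051
grip_force: 116.3
```

```bash
python3 - <<'E'
from h import *
s=robot.state();print(s['position'],s['orientation'],s['ft_force'],s['wrist_torque'])
d=snap('wrist');save(d,'w2.png')
for z in(.08,.09,.1):print(proj(d,(.592,.198,z)))
b=snap('side');save(b,'s2.png')
E
```

```text
[0.5049692  0.19970889 0.17624309] [ 3.14151034e+00 -1.58065120e-02 -8.36647787e-05] [ 0.23647473 -0.36403483 -5.07413153] [-0.05608576 -0.30781108  0.07742233]
(np.float64(320.281051770316), np.float64(90.28795348781105))
(np.float64(320.37127954865235), np.float64(89.51811638374386))
(np.float64(320.4698367609935), np.float64(88.67721128408834))
```

View pics/w2.png

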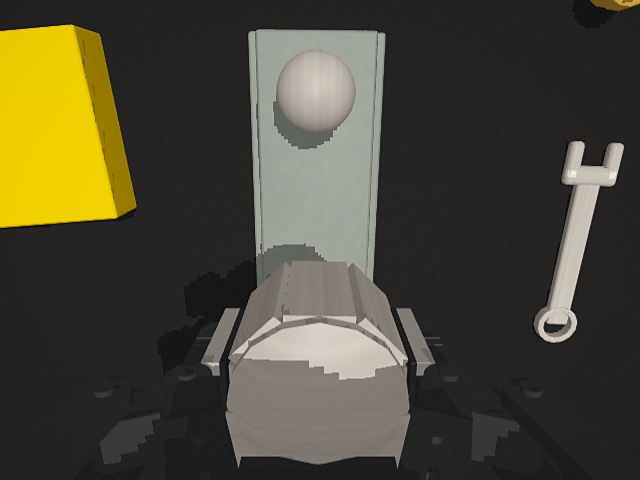

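View pics/s2.png

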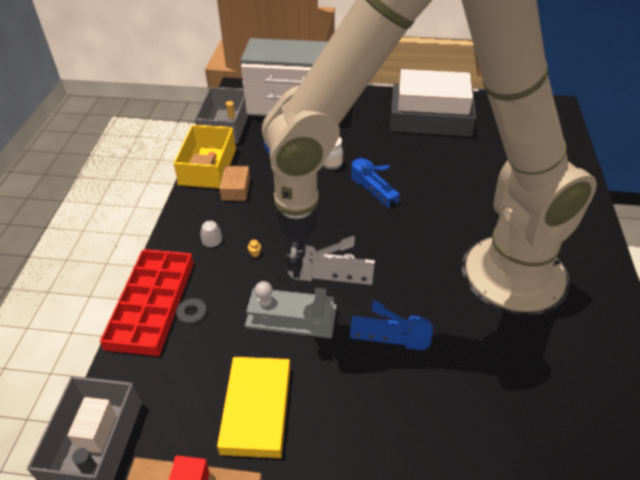

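The wrist view shows the ball at (316,91), about 80 px wide, and the held head symmetric about u≈319. The side view shows the coupler held beside the stand at (340,265). Next come the precise ball centre, the stand yaw and the coupler's pitch.

```bash
python3 - <<'E'
from h import *
d=snap('wrist');b=snap('side');a=snap('scene')
print(d['mount'].round(4).tolist())
f=d['frame'];hsv=cv2.cvtColor(f,cv2.COLOR_RGB2HSV)
# ball: pinkish (r>g) vs plate greenish
rg=f[...,0].astype(int)-f[...,1]
m=((rg>2)&(hsv[...,2]>60)).astype(np.uint8);m[:, :265]=0;m[:,365:]=0;m[145:]=0;m[:40]=0
m=cv2.morphologyEx(m,cv2.MORPH_OPEN,np.ones((5,5)))
c=max(cv2.findContours(m,0,1)[0],key=cv2.contourArea);h=cv2.convexHull(c);print('ball',cv2.fitEllipse(h),cv2.minEnclosingCircle(h))
(u,v),r=cv2.minEnclosingCircle(h)
for z in(.085,.09,.095,.1,.105):
    p=onz(d,u,v,z);q=np.linalg.inv(d['T'])@np.append(p,1);L=np.linalg.norm(q[:3]);print(z,p.round(4),'exp r',430.4*.02/L/np.sqrt(1-(.02/L)**2)*1.0)
pm=((rg<0)&(hsv[...,2]>60)&(hsv[...,1]<60)).astype(np.uint8);
for row in(40,60,150,170,190,210,225):
    x=np.where(pm[row,200:440])[0]+200
    if len(x):print(row,x.min(),x.max(),(onz(d,x.min(),row,.0)+onz(d,x.max(),row,.0))[:2]/2, onz(d,x.min(),row,.012)[1]-onz(d,x.max(),row,.012)[1])
# held head edges in wrist
hh=(hsv[...,2]>75)&(hsv[...,1]<60)
for row in(275,290,300):
    x=np.where(hh[row,225:415])[0]+225;print('head',row,x.min(),x.max())
# channel lower edge in side
g=cv2.cvtColor(b['frame'],cv2.COLOR_RGB2GRAY).astype(int)
y=s=robot.state()['position'][1]+.018
for col in range(322,374,8):
    colv=g[262:295,col];e=np.diff(colv);k=int(np.argmin(e));vv=262+k+.5
    o,r_=ray(b,col,vv);t=(y-o[1])/r_[1];print('chan',col,vv,(o+t*r_).round(4))
# side ball
for n,dd,bx in(('sd',b,(250,278,280,304)),('sc',a,(405,210,440,243))):
    x0,y0,x1,y1=bx;F=dd['frame'][y0:y1,x0:x1].astype(int);mm=((F[...,0]-F[...,1]>4)&(F.sum(2)>230)).astype(np.uint8)
    mm=cv2.morphologyEx(mm,cv2.MORPH_OPEN,np.ones((3,3)));c=max(cv2.findContours(mm,0,1)[0],key=cv2.contourArea);print(n,cv2.boundingRect(c),bx,cv2.minEnclosingCircle(c))
E
```

```text
[[0.0008, -0.9535, -0.3015, 0.0783], [1.0, 0.0013, -0.0013, -0.0002], [0.0016, -0.3015, 0.9535, -0.1432], [0.0, 0.0, 0.0, 1.0]]
ball ((315.35101318359375, 91.11603546142578), (78.61312866210938, 83.4859390258789), 179.08648681640625) ((315.1065979003906, 91.12313842773438), 41.6320915222168)
0.085 [0.5915 0.2007 0.085 ] exp r 36.827724212724206
0.09 [0.5913 0.2007 0.09  ] exp r 37.63633950043674
0.095 [0.5911 0.2006 0.095 ] exp r 38.48140503462684
0.1 [0.591  0.2006 0.1   ] exp r 39.36545261587254
0.105 [0.5908 0.2006 0.105 ] exp r 40.291255091631875
40 248 385 [0.62707441 0.19998835] 0.08926259836335376
60 249 383 [0.61456733 0.20045577] 0.08843846820114207
150 252 379 [0.55401844 0.20144502] 0.08900364130757452
170 253 378 [0.53953098 0.20159959] 0.0888229747110715
190 254 377 [0.52463398 0.20175853] 0.088637200797402
210 254 376 [0.50931322 0.20230195] 0.08917740128982679
225 255 375 [0.49752865 0.20243172] 0.08866893510737181
head 275 257 372
head 290 254 380
head 300 248 387
chan 322 278.5 [0.4554 0.2177 0.172 ]
chan 330 279.5 [0.4385 0.2177 0.171 ]
chan 338 280.5 [0.4218 0.2177 0.1701]
chan 346 281.5 [0.405  0.2177 0.1692]
chan 354 282.5 [0.3883 0.2177 0.1683]
chan 362 283.5 [0.3716 0.2177 0.1674]
chan 370 262.5 [0.3586 0.2177 0.2341]
sd (4, 3, 19, 23) (250, 278, 280, 304) ((14.0, 14.25), 12.311172485351562)
sc (7, 5, 18, 27) (405, 210, 440, 243) ((15.076271057128906, 18.31355857849121), 13.664443016052246)
```

Emit:
step_arm([
  [1,[0,0,0],0.009],
  [1,[1.5,0,0],0],
  [1,[2.5,-0.1,0],0],
  [1,[2.5,-0.1,0],0],
  [1,[1.48,-0.05,0],0],
  [1,[0.5,0,0],0],
  [1,[0,0,1.2],0],
  [1,[0,0,1.2],0],
  [1,[0,0,0.6],0],
  [1,[0,0,0],0],
])

```text
time_s: 10.75
position: [0.5892, 0.2005, 0.1455]
orientation: [3.141, -0.03, -0.002]
ft_force: [-0.1, -0.5, -6.2]
grip_width: 0.051
grip_force: 116.3
```

```bash
python3 - <<'E'
from h import *
s=robot.state();print(s['position'],s['orientation'],s['ft_force'],s['wrist_torque'])
a=snap('scene');b=snap('side')
f=lambda im,x,y,w,h:cv2.resize(im[y:y+h,x:x+w,::-1],(400,300),interpolation=cv2.INTER_CUBIC)
cv2.imwrite('pics/c3.png',np.hstack([f(a['frame'],350,150,120,90),f(b['frame'],235,240,120,90)]))
E
```

```text
[0.58919399 0.20052565 0.14551005] [ 3.14092076e+00 -2.97203767e-02 -2.15759513e-03] [-0.12375569 -0.48080189 -6.24069349] [-0.02403615 -0.26541703 -0.01461089]
```

View pics/c3.png

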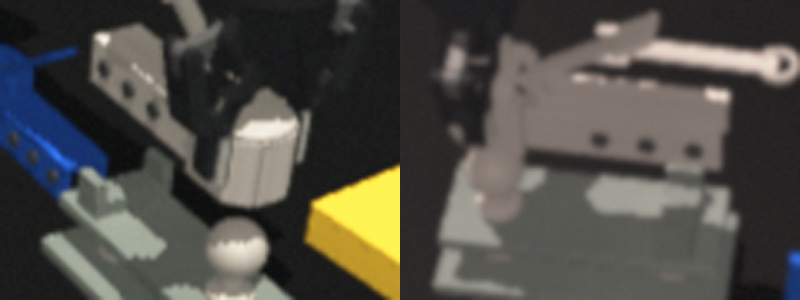

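The view shows the head over the ball at crop (237,250) with the channel over the cradle, and the lever up. I'll lower gently.

Emit:
step_arm([
  [1,[0,0,0.5],0],
  [1,[0,0,0.5],0],
  [1,[0,0,0.5],0],
  [1,[0,0,0.3],0],
  [1,[0,0,0.3],0],
  [1,[0,0,0.2],0],
  [1,[0,0,0.2],0],
  [1,[0,0,0.2],0],
  [1,[0,0,0],0],
  [1,[0,0,0],0],
])

```text
time_s: 12.1
position: [0.5899, 0.2006, 0.1193]
orientation: [-3.141, 0.03, -0.0]
ft_force: [-0.2, 0.5, -5.8]
grip_width: 0.0508
grip_force: 116.3
```

Emit:
step_arm([
  [1,[0,0,0.2],0],
  [1,[0,0,0.2],0],
  [1,[0,0,0.2],0],
  [1,[0,0,0.2],0],
  [1,[0,0,0.2],0],
  [1,[0,0,0.2],0],
  [1,[0,0,0.1],0],
  [1,[0,0,0],0],
  [1,[0,0,0],0],
  [1,[0,0,0],0],
])

```text
time_s: 13.35
position: [0.5899, 0.2006, 0.1063]
orientation: [-3.141, 0.03, -0.0]
ft_force: [0.3, 0.2, -5.8]
grip_width: 0.0511
grip_force: 116.3
```

Emit:
step_arm([
  [1,[0,0,0.2],0],
  [1,[0,0,0.1],0],
  [1,[0,0,0.1],0],
  [1,[0,0,0.1],0],
  [1,[0,0,0.1],0],
  [1,[0,0,0.1],0],
  [1,[0,0,0.1],0],
  [1,[0,0,0],0],
  [1,[0,0,0],0],
  [1,[0,0,0],0],
])

```text
time_s: 14.6
position: [0.5908, 0.2006, 0.0984]
orientation: [-3.141, 0.03, -0.003]
ft_force: [5.4, 0.4, -5.0]
grip_width: 0.051
grip_force: 116.4
```

The wall force of +5.4 N in x shows the socket is about 1 mm too far back, so I shift forward and go on.

Emit:
step_arm([
  [1,[0.1,0,0],0],
  [1,[0,0,0],0],
  [1,[0,0,0.1],0],
  [1,[0,0,0.1],0],
  [1,[0,0,0.1],0],
  [1,[0,0,0.1],0],
  [1,[0,0,0],0],
  [1,[0,0,0],0],
  [1,[0,0,0],0],
  [1,[0,0,0],0],
])

```text
time_s: 15.85
position: [0.5911, 0.2005, 0.0941]
orientation: [-3.141, 0.03, -0.001]
ft_force: [5.3, -0.6, -4.3]
grip_width: 0.0508
grip_force: 116.7
```

Emit:
step_arm([
  [1,[0.1,0,0],0],
  [1,[0,0,0],0],
  [1,[0,0,0],0],
  [1,[0,0,0.1],0],
  [1,[0,0,0.1],0],
  [1,[0,0,0.1],0],
  [1,[0,0,0],0],
  [1,[0,0,0],0],
  [1,[0,0,0],0],
  [1,[0,0,0],0],
])

```text
time_s: 17.1
position: [0.5915, 0.2005, 0.0912]
orientation: [3.141, -0.03, -0.001]
ft_force: [0.0, -0.6, -5.6]
grip_width: 0.0507
grip_force: 116.7
```

```bash
python3 - <<'E'
from h import *
s=robot.state();print(s['position'],s['orientation'],s['ft_force'],s['wrist_torque'])
E
```

```text
[0.59149078 0.2004965  0.09117319] [ 3.14130036e+00 -3.00557673e-02 -1.00793049e-03] [ 0.01195995 -0.5713484  -5.59932233] [-0.00551391 -0.25495501  0.02501831]
```

Emit:
step_arm([
  [1,[0,0,0.1],0],
  [1,[0,0,0.1],0],
  [1,[0,0,0.1],0],
  [1,[0,0,0.1],0],
  [1,[0,0,0],0],
  [1,[0,0,0],0],
  [1,[0,0,0],0],
  [1,[0,0,0],0],
  [1,[0,0,0],0],
  [1,[0,0,0],0],
])

```text
time_s: 18.35
position: [0.5918, 0.2005, 0.0873]
orientation: [3.141, -0.03, -0.0]
ft_force: [0.5, 1.2, -5.6]
grip_width: 0.0508
grip_force: 116.3
```

```bash
python3 - <<'E'
from h import *
s=robot.state();print(s['position'],s['orientation'],s['ft_force'],s['wrist_torque'])
E
```

```text
[0.59183962 0.20049538 0.08725619] [ 3.14143943e+00 -3.02364065e-02 -2.99879670e-05] [ 0.54410149  1.24554527 -5.59200121] [-0.01390375 -0.26298783  0.00953297]
```

Emit:
step_arm([
  [1,[0,0,0.1],0],
  [1,[0,0,0.1],0],
  [1,[0,0,0.1],0],
  [1,[0,0,0.1],0],
  [1,[0,0,0.1],0],
  [1,[0,0,0],0],
  [1,[0,0,0],0],
  [1,[0,0,0],0],
  [1,[0,0,0],0],
  [1,[0,0,0],0],
])

```text
time_s: 19.6
position: [0.592, 0.2003, 0.0823]
orientation: [3.141, -0.03, 0.0]
ft_force: [-0.9, -4.4, 0.4]
grip_width: 0.0505
grip_force: 116.9
```

```bash
python3 - <<'E'
from h import *
s=robot.state();print(s['position'],s['orientation'],s['ft_force'],s['wrist_torque'])
E
```

```text
[0.59200303 0.20027508 0.08232074] [ 3.14125168e+00 -3.04621511e-02  3.54564869e-04] [-0.90604608 -4.3918575   0.39306354] [-1.00736403 -0.21130859 -0.02470874]
```

Emit:
step_arm([
  [1,[0,0.05,0],0],
  [1,[0,0,0.1],0],
  [1,[0,0,0.1],0],
  [1,[0,0,0.1],0],
  [1,[0,0,0],0],
  [1,[0,0,0],0],
  [1,[0,0,0],0],
  [1,[0,0,0],0],
  [1,[0,0,0],0],
  [1,[0,0,0],0],
])

```text
time_s: 20.85
position: [0.5921, 0.2001, 0.0792]
orientation: [-3.141, 0.03, -0.001]
ft_force: [2.8, -0.7, -2.1]
grip_width: 0.0508
grip_force: 116.9
```

```bash
python3 - <<'E'
from h import *
s=robot.state();print(s['position'],s['orientation'],s['ft_force'],s['wrist_torque'])
E
```

```text
[0.59205363 0.20011072 0.07919541] [-3.14129496e+00  3.01457103e-02 -6.14377125e-04] [ 2.83741842 -0.69133838 -2.11202402] [-0.07755885 -1.01107083  0.02463497]
```

Emit:
step_arm([
  [1,[0,0,0.1],0],
  [1,[0,0,0.1],0],
  [1,[0,0,0.1],0],
  [1,[0,0,0],0],
  [1,[0,0,0],0],
  [1,[0,0,0],0],
  [1,[0,0,0],0],
  [1,[0,0,0],0],
  [1,[0,0,0],0],
  [1,[0,0,0],0],
])

```text
time_s: 22.1
position: [0.5916, 0.2, 0.0761]
orientation: [3.141, -0.03, -0.001]
ft_force: [0.5, -0.7, -1.5]
grip_width: 0.0504
grip_force: 117.3
```

```bash
python3 - <<'E'
from h import *
s=robot.state();print(s['position'],s['orientation'],s['ft_force'],s['wrist_torque'])
E
```

```text
[0.59161214 0.20000004 0.07610286] [ 3.14131923e+00 -3.00714401e-02 -7.09669446e-04] [ 0.48882688 -0.68438287 -1.46484065] [-0.0137139  -0.59827157 -0.00648565]
```

Emit:
step_arm([
  [1,[0,0,0.1],0],
  [1,[0,0,0.1],0],
  [1,[0,0,0.1],0],
  [1,[0,0,0],0],
  [1,[0,0,0],0],
  [1,[0,0,0],0],
  [1,[0,0,0],0],
  [1,[0,0,0],0],
  [1,[0,0,0],0],
  [1,[0,0,0],0],
])

```text
time_s: 23.35
position: [0.5915, 0.1999, 0.0729]
orientation: [3.141, -0.03, -0.001]
ft_force: [0.5, 1.0, -13.2]
grip_width: 0.0507
grip_force: 116.2
```

```bash
python3 - <<'E'
from h import *
s=robot.state();print(s['position'],s['orientation'],s['ft_force'],s['wrist_torque'])
a=snap('scene');b=snap('side')
f=lambda im,x,y,w,h:cv2.resize(im[y:y+h,x:x+w,::-1],(400,300),interpolation=cv2.INTER_CUBIC)
cv2.imwrite('pics/c4.png',np.hstack([f(a['frame'],350,165,120,90),f(b['frame'],235,255,120,90)]))
E
```

```text
[0.59146458 0.19991844 0.07291163] [ 3.14112627e+00 -3.00041855e-02 -1.22377818e-03] [  0.52723558   0.95707334 -13.24265633] [-0.03276572 -0.45587347  0.03857332]
```

View pics/c4.png

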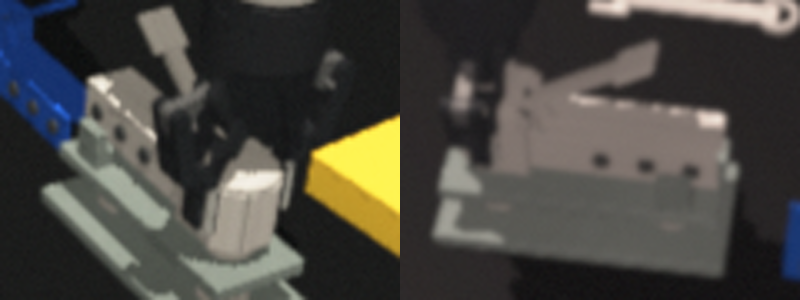

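The channel lies in the cradle and the head sits low over the plate, with the lever up. The downward pull of 13 N suggests the detents are drawing it in. I'll continue until it stops.

Emit:
step_arm([
  [1,[0,0,0.05],0],
  [1,[0,0,0.05],0],
  [1,[0,0,0.05],0],
  [1,[0,0,0.05],0],
  [1,[0,0,0],0],
  [1,[0,0,0],0],
  [1,[0,0,0],0],
  [1,[0,0,0],0],
  [1,[0,0,0],0],
  [1,[0,0,0],0],
])

```text
time_s: 24.7
position: [0.5918, 0.2001, 0.0722]
orientation: [-3.141, 0.03, -0.001]
ft_force: [-4.7, -0.5, 7.0]
grip_width: 0.0505
grip_force: 117.9
```

```bash
python3 - <<'E'
from h import *
s=robot.state();print(s['position'],s['orientation'],s['ft_force'],s['wrist_torque'])
E
```

```text
[0.59182481 0.20010886 0.072175  ] [-3.14105874e+00  3.01235221e-02 -5.86336122e-04] [-4.74130965 -0.49304698  6.99219671] [-0.18365959  0.75661491 -0.02492459]
```

There is a firm stop at rim height ≈0.065, so the ball centre is ≈0.089, matching the triangulated 0.090. I release, rise and shut the fingers, ready to press on the head top.

Emit:
step_arm([
  [0.2,[0,0,0],0],
  [-0.4,[0,0,0],0],
  [-1,[0,0,0],0],
  [-1,[0,0,0],0],
  [-1,[0,0,0],0],
  [-1,[0,0,0],0],
  [-1,[0,0,-2],0],
  [-1,[0,0,-3.5],0],
  [-1,[0,0,-3],0],
  [1,[0,0,0],0],
], newtons=60)

```text
time_s: 25.95
position: [0.5931, 0.2004, 0.1585]
orientation: [-3.14, 0.03, -0.006]
ft_force: [-0.2, 0.5, -0.0]
grip_width: 0.0701
grip_force: 0.0
```

Emit:
step_arm([
  [1,[0,0,0],0],
  [1,[0,0,0],0],
  [1,[0,0,0],0],
  [1,[0,0,0],0],
  [1,[0,0,0],0],
  [1,[0,0,0],0],
  [1,[0,0,0],0],
  [1,[0,0,0.5],0],
  [1,[0,0,0.5],0],
  [1,[0,0,0.5],0],
])

```text
time_s: 27.2
position: [0.5917, 0.2, 0.1407]
orientation: [3.141, -0.03, -0.001]
ft_force: [0.2, 0.4, -0.2]
grip_width: 0.0002
grip_force: 0.0
```

```bash
python3 - <<'E'
from h import *
s=robot.state();print(s['position'],s['orientation'],s['ft_force'],s['grip_width'])
a=snap('scene');b=snap('side');w=snap('wrist')
f=lambda im,x,y,w,h:cv2.resize(im[y:y+h,x:x+w,::-1],(400,300),interpolation=cv2.INTER_CUBIC)
cv2.imwrite('pics/c5.png',np.vstack([np.hstack([f(a['frame'],350,165,120,90),f(b['frame'],235,255,120,90)]),np.hstack([f(w['frame'],0,0,640,480),f(a['frame'],0,0,640,480)])]))
E
```

```text
[0.59168341 0.19995165 0.14071948] [ 3.14128263e+00 -3.01987054e-02 -6.06606266e-04] [ 0.18677766  0.44666368 -0.2335852 ] 0.00018231197352084157
```

View pics/c5.png

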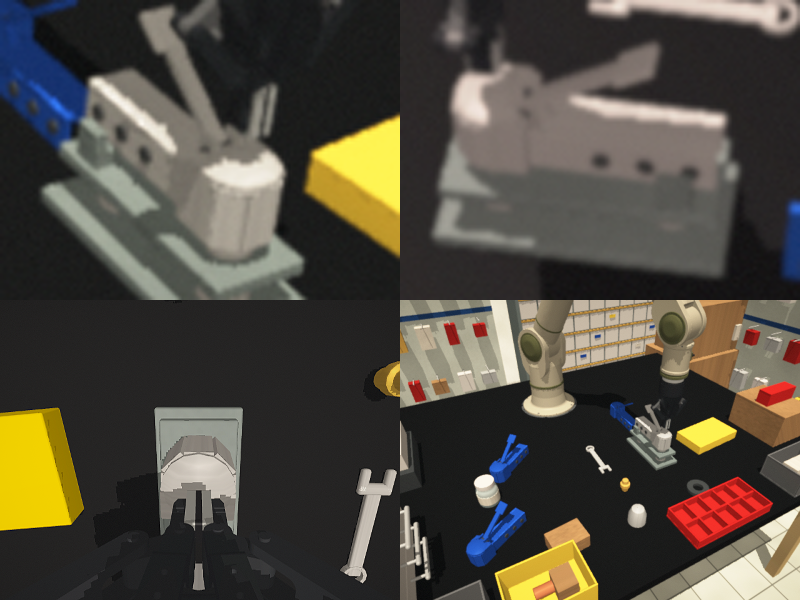

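The coupler sits level, with the lever up and the other goods untouched. Next is a confirming press on the head top.

Emit:
step_arm([
  [1,[0.2,0,0.7],0],
  [1,[0,0,0.5],0],
  [1,[0,0,0.4],0],
  [1,[0,0,0.2],0],
  [1,[0,0,0.2],0],
  [1,[0,0,0.1],0],
  [1,[0,0,0.1],0],
  [1,[0,0,0.0],0],
  [1,[0,0,0],0],
  [1,[0,0,0],0],
])

```text
time_s: 28.6
position: [0.594, 0.2, 0.1193]
orientation: [-3.141, 0.03, -0.0]
ft_force: [-0.1, -0.0, 1.6]
grip_width: -0.0002
grip_force: 0.6
```

Emit:
step_arm([
  [1,[0,0,0.05],0],
  [1,[0,0,0.05],0],
  [1,[0,0,0.05],0],
  [1,[0,0,0.05],0],
  [1,[0,0,0],0],
  [1,[0,0,0],0],
  [1,[0,0,0],0],
  [1,[0,0,0],0],
  [1,[0,0,0],0],
  [1,[0,0,0],0],
])

```text
time_s: 29.85
position: [0.5943, 0.1999, 0.1178]
orientation: [-3.141, 0.03, -0.002]
ft_force: [-0.8, -1.4, 7.5]
grip_width: 0.0002
grip_force: 3.9
```

Emit:
step_arm([
  [1,[0,0,0.05],0],
  [1,[0,0,0.05],0],
  [1,[0,0,0.05],0],
  [1,[0,0,0.05],0],
  [1,[0,0,0],0],
  [1,[0,0,0],0],
  [1,[0,0,0],0],
  [1,[0,0,0],0],
  [1,[0,0,0],0],
  [1,[0,0,0],0],
])

```text
time_s: 31.1
position: [0.5944, 0.2, 0.1174]
orientation: [-3.14, 0.031, -0.003]
ft_force: [-4.1, -1.6, 23.5]
grip_width: -0.0001
grip_force: 11.8
```

The stop is hard, with 23 N giving only 0.4 mm, so the ball is home. Next I rise and go to the lever pad, expected at about (0.4955, 0.202, 0.166).

Emit:
step_arm([
  [1,[0,0,-1],0],
  [1,[0,0,-3],0],
  [1,[0,0,-3.5],0],
  [1,[-3,0,0],0],
  [1,[-4,0,0],0],
  [1,[-2.8,0,0],0],
  [1,[0,0,0],0],
  [1,[0,0,0],0],
  [1,[0,0,0],0],
  [1,[0,0,0],0],
])

```text
time_s: 32.35
position: [0.4964, 0.2017, 0.19]
orientation: [3.141, -0.031, -0.0]
ft_force: [-0.3, -0.3, 0.8]
grip_width: 0.0
grip_force: 0.0
```

```bash
python3 - <<'E'
from h import *
s=robot.state();print(s['position'],s['orientation'],s['ft_force'])
a=snap('scene');b=snap('side')
f=lambda im,x,y,w,h:cv2.resize(im[y:y+h,x:x+w,::-1],(400,300),interpolation=cv2.INTER_CUBIC)
cv2.imwrite('pics/c6.png',np.hstack([f(a['frame'],350,155,120,90),f(b['frame'],235,250,120,90)]))
for n,d in(('sc',a),('sd',b)):print(n,proj(d,s['position']),proj(d,(.4955,.202,.165)))
E
```

```text
[0.49638139 0.20172817 0.19004668] [ 3.14125077e+00 -3.09571192e-02 -5.16637660e-05] [-0.30349529 -0.32351832  0.7768653 ]
sc (np.float64(399.3491979922476), np.float64(163.12940102364405)) (np.float64(398.0852658271394), np.float64(173.13953185570045))
sd (np.float64(303.42283064592885), np.float64(265.36655797653225)) (np.float64(304.1280056486201), np.float64(273.3786399951291))
```

View pics/c6.png

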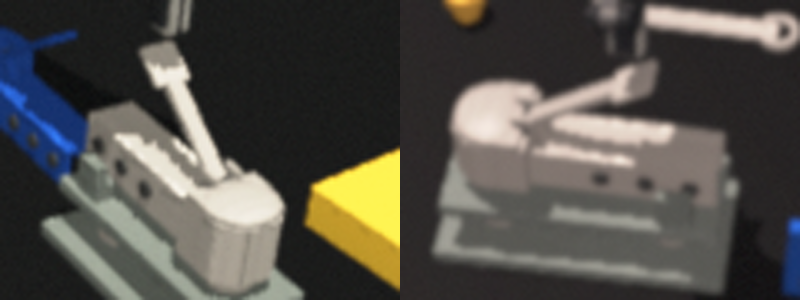

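The fingertips are right above the pad. I press down along its arc.

Emit:
step_arm([
  [1,[0,0,1.2],0],
  [1,[0,0,0.8],0],
  [1,[0,0,0.5],0],
  [1,[-0.3,0,0.5],0],
  [1,[-0.3,0,0.5],0],
  [1,[-0.2,0,0.5],0],
  [1,[-0.2,0,0.5],0],
  [1,[-0.15,0,0.5],0],
  [1,[-0.15,0,0.5],0],
  [1,[0,0,0],0],
])

```text
time_s: 33.7
position: [0.4823, 0.202, 0.1347]
orientation: [3.141, -0.03, -0.002]
ft_force: [0.6, 0.0, -0.0]
grip_width: -0.0001
grip_force: 0.0
```

Emit:
step_arm([
  [1,[-0.1,0,0.4],0],
  [1,[-0.1,0,0.4],0],
  [1,[0,0,0.3],0],
  [1,[0,0,0.3],0],
  [1,[0,0,0.2],0],
  [1,[0,0,0.1],0],
  [1,[0,0,0.1],0],
  [1,[0,0,0.1],0],
  [1,[0,0,0],0],
  [1,[0,0,0],0],
])

```text
time_s: 34.95
position: [0.4815, 0.2023, 0.1163]
orientation: [-3.141, 0.03, -0.002]
ft_force: [-0.6, 0.6, 0.4]
grip_width: -0.0003
grip_force: 0.1
```

```bash
python3 - <<'E'
from h import *
s=robot.state();print(s['position'],s['orientation'],s['ft_force'],s['wrist_torque'])
a=snap('scene');b=snap('side')
f=lambda im,x,y,w,h:cv2.resize(im[y:y+h,x:x+w,::-1],(400,300),interpolation=cv2.INTER_CUBIC)
cv2.imwrite('pics/c7.png',np.hstack([f(a['frame'],350,155,120,90),f(b['frame'],235,250,120,90)]))
E
```

```text
[0.48145987 0.20231164 0.11627562] [-3.14111379e+00  3.02171583e-02 -1.68811135e-03] [-0.6340028   0.62249101  0.42531032] [-0.02931689 -0.00276738 -0.01278148]
```

I have viewed 11 pictures, one over the limit of 10, so I view no more and work from numbers.

Emit:
step_arm([
  [1,[0,0,0.1],0],
  [1,[0,0,0.1],0],
  [1,[0,0,0.1],0],
  [1,[0,0,0.1],0],
  [1,[0,0,0],0],
  [1,[0,0,0],0],
  [1,[0,0,0],0],
  [1,[0,0,0],0],
  [1,[0,0,0],0],
  [1,[0,0,0],0],
])

```text
time_s: 36.3
position: [0.4813, 0.202, 0.1132]
orientation: [-3.141, 0.031, -0.002]
ft_force: [-1.1, -1.9, 16.3]
grip_width: 0.0
grip_force: 8.1
```

It stops at 0.1132, where the shut pad should be (0.1135), with 16 N, so the lever is at its stop. I rise clear.

Emit:
step_arm([
  [1,[0,0,-0.5],0],
  [1,[0,0,-2],0],
  [1,[0,0,-4],0],
  [1,[0,0,-5],0],
  [1,[0,0,-4],0],
  [1,[0,0,-2],0],
  [1,[0,0,0],0],
  [1,[0,0,0],0],
  [1,[0,0,0],0],
  [1,[0,0,0],0],
])

```text
time_s: 37.55
position: [0.4806, 0.202, 0.2864]
orientation: [3.141, -0.03, -0.002]
ft_force: [-1.4, 0.1, -1.0]
grip_width: 0.0001
grip_force: 0.0
```

```bash
python3 - <<'E'
from h import *
s=robot.state();print(s['time_s'],s['position'],s['ft_force'])
b=snap('side');a=snap('scene');g=cv2.cvtColor(b['frame'],cv2.COLOR_RGB2GRAY).astype(int)
# topmost steel pixel per column in side view -> z on plane y=.2 ; before (c6) for comparison
old=cv2.imread('pics/c6.png')[:,400:];old=cv2.cvtColor(cv2.resize(old,(120,90),interpolation=cv2.INTER_AREA),cv2.COLOR_BGR2GRAY).astype(int)
hsv=cv2.cvtColor(b['frame'],cv2.COLOR_RGB2HSV)
for x in (.592,.55,.52,.50,.48,.47,.45):
    yy=.2-.019*(x-.592); zs=np.arange(.06,.2,.002)
    l=[(round(float(z),3),int(g[int(round(v)),int(round(u))])) for z in zs for u,v in[proj(b,(x,yy,z))]]
    br=[z for z,q in l if q>75]; print(x,'steel z up to',max([z for z in br if z<.175],default=None))
E
```

```text
37.55 [0.48056559 0.20202663 0.28639839] [-1.43768586  0.06955829 -0.95772106]
0.592 steel z up to 0.148
0.55 steel z up to 0.128
0.52 steel z up to 0.126
0.5 steel z up to 0.126
0.48 steel z up to 0.134
0.47 steel z up to 0.134
0.45 steel z up to 0.128
```

```bash
python3 -c "
from workcell import robot
print(robot.hand_in())"
```

```text
the job is handed in; nothing more can be done
None
```

The coupler is home on the ball and sat level with the lever up when released; the lever is now shut at its stop, and the job was handed in at about 38 s; I viewed 11 pictures, one over the limit of 10, and checked the final state only from numbers.

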